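Hold the potato basket over the drip pan

ROBOT

A 7-joint arm with a two-finger parallel gripper is mounted at the origin on the work surface. World frame = base frame: x ahead of the robot, y to its left, z up, the work surface at z = 0. Lengths are in m, angles in rad, forces in N, time in s.
With the tool pointing down it reaches from about 0.4 to 0.85 m from the base axis. Payload 10.4 kg.
Tool frame: the origin (TCP) lies between the finger pads; the fingertips stand 8 mm ahead of it and the grasp point (between the pads) lies 11 mm behind it; z points along the fingers, x is the direction in which the jaws open and shut, and the axes are right-handed (so a half turn about z gives the same grasp; the last joint's range is limited). The gripper opens to 87 mm and grips with 3 to 60 N. Pads are 19 mm wide; open, the fingers measure 117 mm over their backs; the gripper's body (75 mm by 190 mm) begins 51 mm behind the grasp point.
Start: joints at [-0.023, 0.332, -0.065, 1.46, 0.022, 1.35, -0.088], TCP at [0.625, 0, 0.231] pointing down, gripper open.
Joint ranges: [-2.6, 2.6], [-0.5, 2.12], [-1.47, 1.34], [0.16, 2.42], [-1.27, 4.41], [0.06, 2.06], [-2.6, 2.6]. Speed limits (rad/s): [2.22, 2.22, 2.79, 2.79, 3.14, 3.14, 3.14].

INTERFACE

Orientations are given as a unit quaternion [x, y, z, w].
In Python, from bench import r, viewer gives the robot as it stands.
- The arm moves only by the tool apply_moves, never from a script. Its argument "increments" is a list of rows, each an object with "grip": the closure in counts, from 0 (fully open) to 255 (shut); "xyz": the shift along the tool's x, y, z in mm, a list of three; "rotation": the turn, a rotation vector about the tool's x, y, z in degrees, a list of three. A call has 1 to 5 rows; each row is the pose to reach, as a shift and turn from the pose measured when the call began, along the tool's axes at that moment; what a row does not reach only later rows make up. A row lasts 1/8 s, in which the tool goes at most 62.5 mm and 10.7 degrees, less where a joint would pass 70% of its speed; a pose out of reach is approached as far as the arm can. A call with a gripper value outside its range is refused whole. The fingers move at their own pace and stop on an object; "squeeze" is the grip in N (left out, the last holds). Time passes only in rows, so rows that repeat a pose let the fingers close. It gives the time, the measured TCP pose, the force and the opening at its end, in the units of the state.
- r.read_state(): the state, without advancing time (a new reading comes with each control period).
- viewer.camera(name): name is "scene" or "side" or "wrist"; returns a dict with "img" (400x640x3 uint8, blue, green, red), "range_z" (400x640 float32, m along the optical axis (not along the pixel's ray), 0 where there is no reading), "vertical_fov" (degrees; the focal length in pixels is half the picture's height over the tangent of half this angle, whatever the lens; pixels are square), "cx", "cy" (the principal point, pixels), "rvec" (rotation vector, rad) and "tvec" (3), from world to camera coordinates, as OpenCV has them. Camera axes: x right, y down, z forward; pixel columns grow to the right and rows downward; lengths in m; the calibration is good to about 2 mm. A picture is of the moment at which its call begins.
- r.close_job(): hands the job in, once; it reports no verdict.
The state is a dict: "time": time; "joint_positions": joint angles; "joint_vel": joint speeds; "joint_torque": joint torques, N m; "ee_pos": TCP position; "eef_rot": TCP orientation; "ft_force": force on the tool from outside, world axes, zero at the start; "torque": the same for the moment, N m; "width": finger opening in m.
Only numpy, scipy, OpenCV 4.12 (cv2) and the standard library are available. Lean on these libraries where they do the work, as an engineer would, in place of code of your own. Each camera call takes 0.05 s, during which the arm holds its last target.

TASK

Push the empty steel drip pan along the worktop, without lifting it, until it stands in the middle of the black rubber mat and square with it. Then take the wire basket of potatoes by its handle, lift it over the splash guard without bumping the guard, and hold it level and still over the pan to drip off: centred, its long side along the pan's long side, about 2 cm above the rim and not touching the pan. Finish while still holding it there, and leave the jar, the tub and the wooden spoon where they are.

Things in the scene. Friction and masses are not known exactly. Their poses are not given: they have to be found in the camera images.
- pan: The loose empty steel drip pan, open on top: 176 (x) x 108 (y) mm over its rim, 65 mm high, 0.3 to 0.55 kg. The rim is a 4 mm thick flange standing out 10 mm beyond the walls (walls 156 x 88 mm outside, 4 mm thick). Origin: centre of its underside; x along its long side, z up. At the start it stands on the robot's right (-y), its x within 0.25 rad of world x; it slides on the worktop.
- mat: A flat black rubber mat, 230 (x) x 160 (y) mm, 1 mm thick, fixed and lying on the worktop, no obstacle to sliding; between the pan's start and the splash guard. Origin: its centre; x along its long side, within 0.15 rad of world x.
- basket_handle (a point): Centre of the handle bar of the loose wire basket of potatoes (0.3 to 0.6 kg). The bar is black, level, 100 mm long (x) x 14 mm wide (y) x 18 mm high, and runs along the basket's long side over its middle; 100 mm above the basket's base. Take it from above, across its 14 mm width. Axes: x along the bar, z up. The space between the potatoes (up to 57 mm above the base) and the bar is free.
- basket_base (a point): Centre of the basket's underside, straight below the handle. The basket is 124 (x) x 80 (y) mm, its wire walls 46 mm high; x along its long side, z up. At the start it stands in the tray on the robot's left (+y), 4 mm above the worktop.
- tray: A fixed shallow square aluminium tray, 210 x 210 mm, 18 mm high, floor 4 mm thick, in which the basket stands. Origin: centre of its underside.
- guard: The splash guard: a fixed upright steel sheet, 420 mm long (x), 6 mm thick (y), 130 mm high, with flat feet 30 x 60 mm; it stands between the tray and the mat. Origin: centre of its underside; x along its length, z up.
- jar: Bystander: a glass jar with a dark lid, 64 mm wide, 110 mm high, beyond the pan. Origin: centre of its underside.
- tub: Bystander: a white round lidded tub, 120 mm wide, 95 mm high, beyond the tray. Origin: centre of its underside.
- spoon: Bystander: a wooden spoon 240 mm long, lying on the worktop beyond the mat and the splash guard. Origin: on its shaft, low down; x along it, towards the bowl.
Mind the look-alikes: they are no part of the job. Leave any pink or red look-alike of the pan alone.

How it is judged:
By the outcome, as a careful person would: the job done as asked, in the order asked, and still so for the second after the job is handed in, while the arm keeps its last pose, push and grip.
It also fails if it takes over 61 s, if anything falls off the work surface, if the arm or the gripper's body presses on something with over 40 N, if the wrist force passes 120 N, or if a joint passes its speed limit or range.

## Working session

There is one attempt and no reset: what is moved stays moved. The work goes in short steps, Python scripts to look and compute and a tool call to move; the robot and the scene stay as the last step left them, time stands still between calls to the robot, and variables do not carry over. Pictures are saved under pics/ and viewed, and the job is handed in when it is done.

Besides the shell and the picture viewer there is one more tool, called after ">>>" in YAML: its name, and indented under it one key for each argument. apply_moves: Moves the arm, as the interface text tells. Its arguments: {"type":"object","properties":{"increments":{"type":"array","items":{"type":"object","properties":{"grip":{"type":"number"},"xyz":{"type":"array","items":{"type":"number"}},"rotation":{"type":"array","items":{"type":"number"}}}}},"squeeze":{"type":"number"}},"required":["increments"]}

```bash
ls; mkdir -p pics; cat > h.py <<'E'
import numpy as np, cv2
from bench import r, viewer
def cam(n):
    c=viewer.camera(n); c['img']=np.array(c['img']); c['range_z']=np.array(c['range_z'])
    c['f']=200/np.tan(np.radians(c['vertical_fov'])/2)
    c['R']=cv2.Rodrigues(np.array(c['rvec'],float))[0]; c['t']=np.array(c['tvec'],float).ravel()
    return c
def ray(c,uv):
    uv=np.atleast_2d(np.array(uv,float)); d=np.c_[(uv[:,0]-c['cx'])/c['f'],(uv[:,1]-c['cy'])/c['f'],np.ones(len(uv))]
    return -c['R'].T@c['t'], d@c['R']
def plane(c,uv,z):
    o,d=ray(c,uv); return o+d*((z-o[2])/d[:,2])[:,None]
def cloud(c):
    v,u=np.mgrid[0:400,0:640]; o,d=ray(c,np.c_[u.ravel(),v.ravel()])
    return (o+d*c['range_z'].ravel()[:,None]).reshape(400,640,3)
def proj(c,p):
    q=np.atleast_2d(p)@c['R'].T+c['t']; return q[:,:2]/q[:,2:]*c['f']+[c['cx'],c['cy']]
E
python3 - <<'E'
from h import *
import pickle
for n in ["scene","side","wrist"]:
    c=cam(n); cv2.imwrite(f'pics/{n}0.png',c['img']); pickle.dump(c,open(f'{n}0.pkl','wb'))
    print(n,c['f'],c['cx'],c['cy'],-c['R'].T@c['t'],c['R'][2],(c['range_z']>0).mean())
print(r.read_state())
E
```

```text
pics
scene 450.64209152682855 327.52221466984145 197.5222324857632 [1.37130296 0.68389298 1.05204473] [-0.55828434 -0.52763323 -0.64025133] 0.98290234375
side 517.2016521557692 310.9534428598816 203.88825708163915 [-0.02805119  0.88438526  1.31331292] [ 0.33749841 -0.59853363 -0.72653445] 0.99578125
wrist 280.71375730341475 318.0988517506388 199.66681037895472 [0.62510949 0.08084752 0.38477006] [ 6.66764401e-05 -2.93038602e-01 -9.56100608e-01] 0.9960390625
{'time': 0.15, 'joint_positions': array([-0.02259335,  0.33273098, -0.06467182,  1.4607367 ,  0.02160421,
        1.34995535, -0.08851738]), 'joint_vel': array([-2.14377886e-04, -9.61615039e-04, -2.43569198e-04, -3.71679953e-03,
        7.34381571e-04,  9.14627376e-04, -5.06956418e-05]), 'joint_torque': array([ 1.82067095e-03, -6.23630190e+01,  2.54254905e-02, -3.90143681e+01,
       -6.11935230e-02,  3.71907104e-02, -1.53469024e-06]), 'ee_pos': array([ 6.24700965e-01, -2.39051044e-05,  2.29939567e-01]), 'eef_rot': array([ 9.99999839e-01, -1.65358748e-05, -5.66666055e-04,  3.20880931e-05]), 'ft_force': array([ 0.10884807,  0.09557629, -0.02293234]), 'torque': array([0.00287072, 0.03471673, 0.00810121]), 'width': 0.08711470573392274}
```

```bash
ls -la; ls pics
```

```text
total 5272
drwxr-xr-x  3 agent agent    4096 Dec  6 00:42 .
drwxr-xr-x 23 root  root     4096 Dec  6 00:41 ..
-rw-r--r--  1 agent agent     815 Dec  6 00:42 h.py
drwxr-xr-x  2 agent agent    4096 Dec  6 00:42 pics
-rw-r--r--  1 agent agent 1792676 Dec  6 00:42 scene0.pkl
-rw-r--r--  1 agent agent 1792676 Dec  6 00:42 side0.pkl
-rw-r--r--  1 agent agent 1792676 Dec  6 00:42 wrist0.pkl
scene0.png
side0.png
wrist0.png
```

View pics/scene0.png

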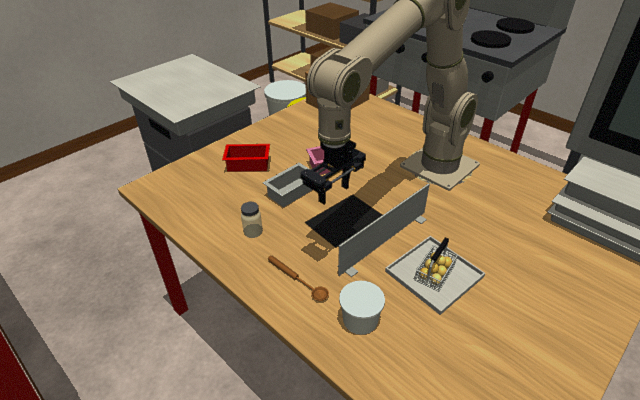

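View pics/side0.png

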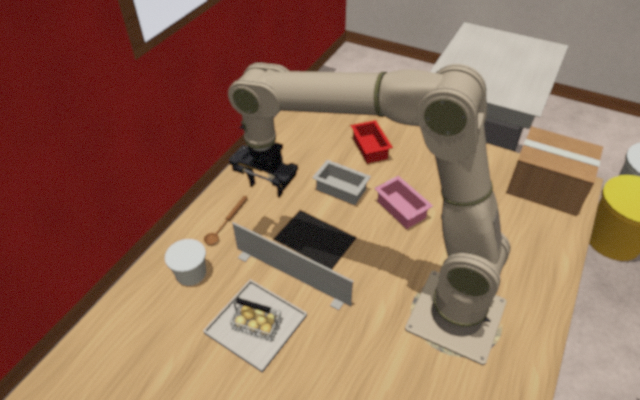

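View pics/wrist0.png

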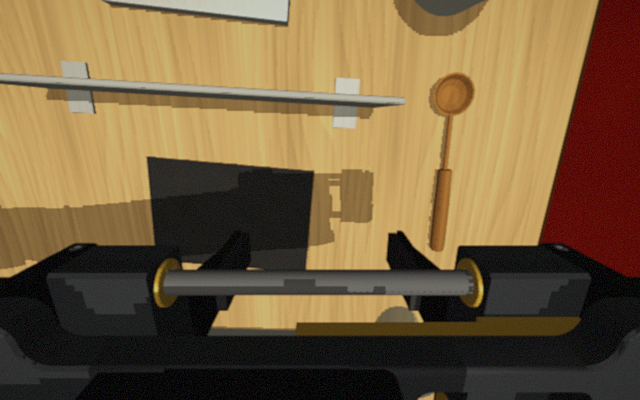

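The grey steel pan is at scene (291,185) / side (342,182). The look-alikes are red at scene (247,157) / side (371,142) and pink at scene (318,157) / side (404,202). The mat is at side (315,240), the guard at side (290,262), and the basket's black bar at side (253,306). I choose the grey pan, since it is the unpainted steel one between the others and the mat.

```bash
python3 - <<'E'
from h import *
import pickle
s=pickle.load(open('side0.pkl','rb')); g=pickle.load(open('scene0.pkl','rb')); w=pickle.load(open('wrist0.pkl','rb'))
cr=s['img'][130:380,190:450]; cv2.imwrite('pics/side_crop.png',cv2.resize(cr,None,fx=2.3,fy=2.3,interpolation=cv2.INTER_CUBIC))
cr=g['img'][130:320,210:500]; cv2.imwrite('pics/scene_crop.png',cv2.resize(cr,None,fx=2.6,fy=2.6,interpolation=cv2.INTER_CUBIC))
for n,c,pts in [('side',s,[(342,182),(300,350),(315,240),(230,250),(130,300),(187,250)]),('scene',g,[(291,185),(345,218),(260,260),(425,320),(360,297)]),('wrist',w,[(200,190),(100,140),(190,90)])]:
    P=cloud(c)
    for u,v in pts: print(n,u,v,P[v,u].round(4),c['img'][v,u])
E
```

```text
side 342 182 [ 0.5306 -0.3383  0.0084] [163 173 178]
side 300 350 [0.3438 0.3049 0.0017] [120 167 200]
side 315 240 [ 0.4908 -0.0572  0.0046] [18 20 21]
side 230 250 [0.7137 0.1067 0.0042] [116 161 196]
side 130 300 [0.8718 0.4021 0.0017] [126 174 205]
side 187 250 [0.7776 0.2205 0.094 ] [207 211 208]
scene 291 185 [ 0.5014 -0.3264  0.0076] [153 169 167]
scene 345 218 [ 0.4913 -0.0644 -0.0017] [13 13  9]
scene 260 260 [ 0.8194 -0.1287 -0.0026] [ 89 150 190]
scene 425 320 [ 0.6496  0.3721 -0.0032] [ 85 143 187]
scene 360 297 [0.7745 0.2372 0.0954] [207 217 206]
wrist 200 190 [ 0.4581 -0.0225  0.0011] [38 41 45]
wrist 100 140 [ 0.331   0.0468 -0.0007] [ 97 160 197]
wrist 190 90 [0.5169 0.0999 0.1309] [153 168 170]
```

View pics/side_crop.png

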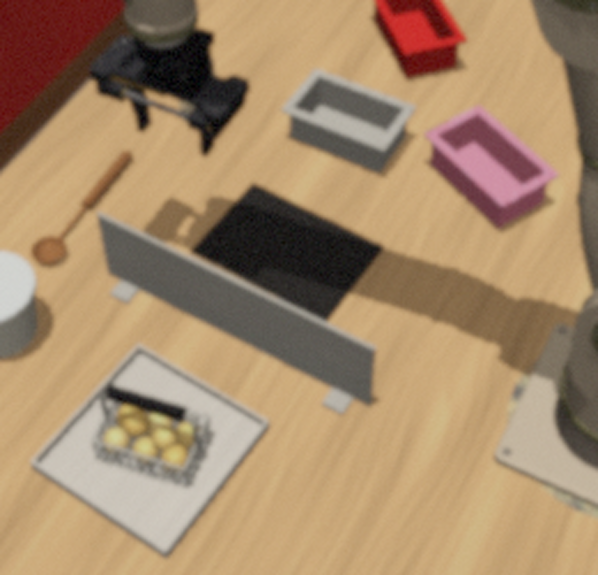

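View pics/scene_crop.png

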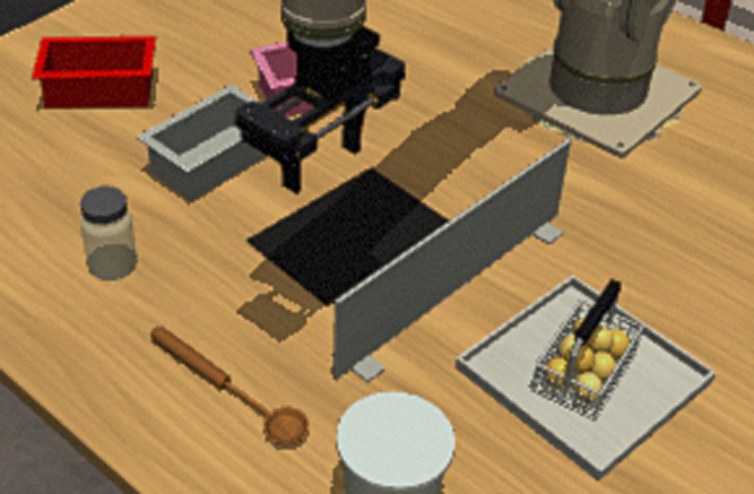

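```bash
cat >> h.py <<'E'
def rect(P):
    (cx,cy),(a,b),an=cv2.minAreaRect((np.array(P)[:,:2]*1000).astype(np.float32))
    if a<b: a,b,an=b,a,an+90
    an=(an+90)%180-90
    return np.round([cx,cy,a,b,an],1)
def big(m):
    n,l,st,_=cv2.connectedComponentsWithStats(m.astype(np.uint8)); return l==1+np.argmax(st[1:,4])
def maskpts(c,m,z):
    v,u=np.nonzero(m); return plane(c,np.c_[u,v],z)
def pan(c,box=(0.3,0.75,-0.5,0.2)):
    P=cloud(c); hsv=cv2.cvtColor(c['img'],cv2.COLOR_BGR2HSV)
    m=(abs(P[...,2]-.065)<.009)&(hsv[...,1]<70)&(hsv[...,2]>60)&(P[...,0]>box[0])&(P[...,0]<box[1])&(P[...,1]>box[2])&(P[...,1]<box[3])
    m=big(cv2.morphologyEx(m.astype(np.uint8),cv2.MORPH_CLOSE,np.ones((3,3))))
    return rect(maskpts(c,m,.065)),m.sum(),m
E
python3 - <<'E'
from h import *
import pickle
C={n:pickle.load(open(n+'0.pkl','rb')) for n in ('side','scene','wrist')}
vis=[]
for n,c in C.items():
    P=cloud(c); hsv=cv2.cvtColor(c['img'],cv2.COLOR_BGR2HSV); X,Y,Z=P[...,0],P[...,1],P[...,2]; V=hsv[...,2];S=hsv[...,1]
    try: print(n,'pan',pan(c,(0.3,.75,-.5,-.15))[:2])
    except Exception as e: print(n,e)
    m=big((V<60)&(abs(Z)<.012)&(X>.3)&(X<.8)&(Y>-.25)&(Y<.15)); q=maskpts(c,m,.001)
    print(n,'mat',rect(q),m.sum(), 'min',q.min(0),q.max(0))
    print('  corners',cv2.boxPoints(cv2.minAreaRect((q[:,:2]*1000).astype(np.float32))).round(0).tolist())
    m=(abs(Z-.104)<.02)&(V<60)&(X>.35)&(X<.75)&(Y>.15)&(Y<.4)
    if m.sum()>20: m=big(m); print(n,'bar',rect(maskpts(c,m,.1)),m.sum(),np.median(P[m],0),Z[m].max())
    m=(abs(Z-.12)<.018)&(X>.2)&(X<.8)&(Y>.0)&(Y<.2)&(S<80)
    if m.sum()>20: m=big(m); print(n,'guard',rect(P[m]),Z[m].max(),m.sum())
    m=(Z<.03)&(Z>-.005)&(S<40)&(V>120)&(X>.35)&(X<.8)&(Y>.12)&(Y<.45)
    if m.sum()>20: m=big(m); print(n,'tray',rect(P[m]),m.sum())
    m=(Z<.145)&(Z>.08)&(X>.6)&(X<.95)&(Y>-.4)&(Y<.35); 
    print(n,'tall', [ (int(a),P[l==i].mean(0).round(3)) for l,st in [cv2.connectedComponentsWithStats(m.astype(np.uint8))[1:3]] for i,a in enumerate(st[:,4]) if i and a>60])
E
```

```text
side pan (array([ 522.7, -307.1,  176.1,  112.3,   -1.9]), np.int64(560))
side mat [497.5 -66.2 222.4 147.3  -5.2] 2293 min [ 0.38110451 -0.14776362  0.001     ] [0.6128504  0.01346459 0.001     ]
  corners [[380.0, -129.0], [602.0, -150.0], [615.0, -3.0], [393.0, 17.0]]
side bar [496.3 293.2  95.8  12.1   8.8] 124 [0.49024529 0.29904702 0.11258938] 0.11908614422409003
side guard [489.8 101.5 418.2  14.8  -3.1] 0.13780825953711706 908
side tray [495.9 296.4 212.4 211.1  -5.5] 3469
side tall [(312, array([0.649, 0.094, 0.109])), (1066, array([0.771, 0.241, 0.096]))]
scene pan (array([ 524.2, -300.4,  176.9,  108.8,   -1.7]), np.int64(346))
scene mat [498.2 -61.7 229.3 155.2  -4.8] 1969 min [ 0.37937615 -0.14834225  0.001     ] [0.61791135 0.01818422 0.001     ]
  corners [[377.0, -129.0], [606.0, -149.0], [619.0, 6.0], [391.0, 25.0]]
scene bar [488.5 296.3 108.8  16.4   9.8] 137 [0.5030621  0.30185608 0.11245286] 0.11671462153201329
scene guard [491.2 105.8 420.8  11.7  -3.2] 0.13344743582117602 692
scene tray [496.  298.8 212.8 212.1  -5.3] 2307
scene tall [(291, array([ 0.76 , -0.235,  0.102])), (323, array([0.653, 0.098, 0.109])), (1395, array([0.777, 0.245, 0.095]))]
wrist attempt to get argmax of an empty sequence
wrist mat [497.7 -64.6 228.2 157.6  -5.1] 14285 min [ 0.38007542 -0.14723144  0.001     ] [0.61666175 0.0227748  0.001     ]
  corners [[377.0, -133.0], [604.0, -153.0], [618.0, 4.0], [391.0, 24.0]]
wrist guard [516.9 101.8 366.3   6.1  -3.2] 0.13290875376580757 3457
wrist tray [489.4 202.3 203.4  24.4  -4.4] 2084
wrist tall [(1101, array([0.65 , 0.094, 0.125]))]
```

>>> apply_moves:
  increments:
    - {"xyz":[-20,61,15],"rotation":[0,0,0],"grip":0}
    - {"xyz":[-41,122,30],"rotation":[0,0,0],"grip":0}
    - {"xyz":[-62,183,50],"rotation":[0,0,1],"grip":0}
    - {"xyz":[-82,244,70],"rotation":[0,0,1.8],"grip":0}
    - {"xyz":[-102,304,90],"rotation":[0,0,1.8],"grip":0}

```text
time: 0.78
ee_pos: [0.5281, -0.2867, 0.1458]
eef_rot: [1.0, -0.016, -0.0, 0.0]
ft_force: [1.5, -0.6, -0.1]
width: 0.0872
```

```bash
python3 - <<'E'
from h import *
for n in ["scene","side"]:
    c=cam(n); cv2.imwrite(f'pics/{n}1.png',cv2.resize(c['img'][100:300,180:480],None,fx=2.5,fy=2.5))
s=r.read_state(); print(s['time'],s['ee_pos'],s['eef_rot'],s['ft_force'])
c=cam('side');P=cloud(c);hsv=cv2.cvtColor(c['img'],cv2.COLOR_BGR2HSV)
m=(hsv[...,1]>60)&((hsv[...,0]>150))&(P[...,0]>.2)&(P[...,1]>-.4)&(P[...,0]<.6)&(P[...,2]>.03)&(P[...,2]<.1)
print('pink',rect(P[m]),P[m].max(0),m.sum())
E
```

```text
0.875 [ 0.52377446 -0.29253619  0.14400566] [ 0.99977746 -0.02084108 -0.00305449  0.00115906] [ 0.7631162   0.24692884 -0.40773737]
pink [ 295.7 -314.9  176.5  111.5  -27.6] [ 0.38615553 -0.22829152  0.07577512] 946
```

View pics/side1.png

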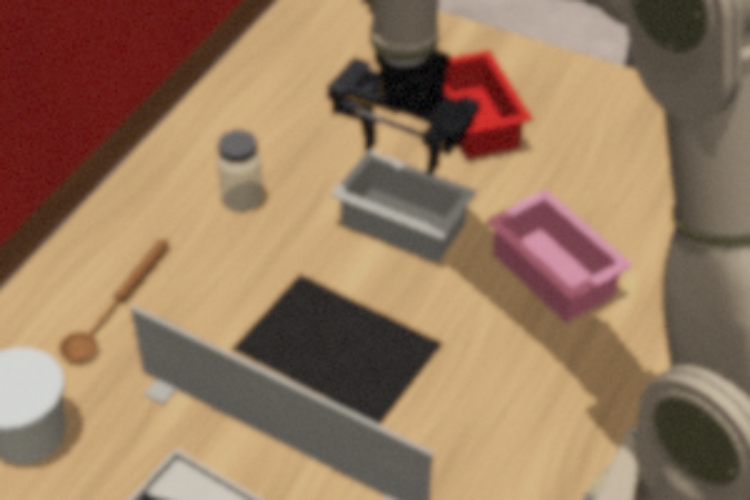

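View pics/scene1.png

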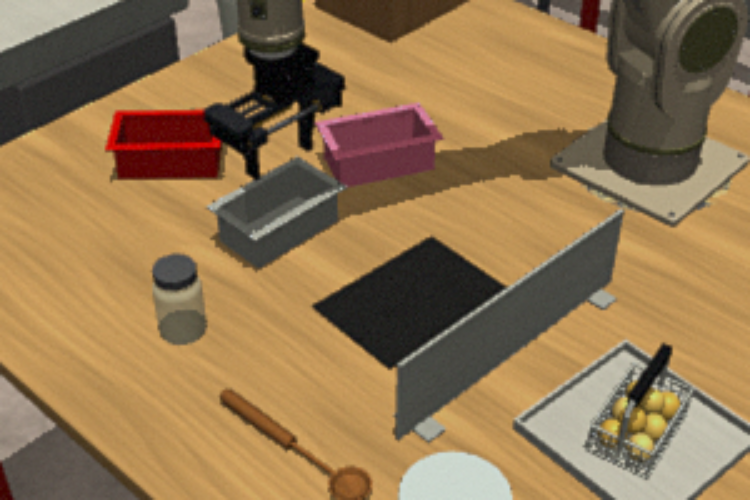

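Both pictures show the open gripper just above the grey pan, which is at side1 (405,205) and scene1 (280,210). The red and pink ones are beside it. I'll re-measure now that nothing hides it.

```bash
python3 - <<'E'
from h import *
for n in ["scene","side"]:
    c=cam(n);P=cloud(c);hsv=cv2.cvtColor(c['img'],cv2.COLOR_BGR2HSV)
    print(pan(c,(.3,.75,-.45,-.15))[:2])
    m=big((hsv[...,1]>200)&((hsv[...,0]>170)|(hsv[...,0]<5))&(P[...,0]>.2)&(P[...,0]<.8)&(P[...,2]>.04)&(P[...,2]<.1))
    print('red',rect(P[m]),P[m].max(0),m.sum())
    m=big((hsv[...,2]<60)&(abs(P[...,2])<.012)&(P[...,0]>.3)&(P[...,0]<.8)&(P[...,1]>-.25)&(P[...,1]<.15)); q=maskpts(c,m,.001)
    print('mat',rect(q),cv2.boxPoints(cv2.minAreaRect((q[:,:2]*1000).astype(np.float32))).round(0).tolist())
s=r.read_state();print(s['ee_pos'],s['eef_rot'])
E
```

```text
(array([ 523.8, -300.2,  176.9,  108.5,   -2. ]), np.int64(432))
red [ 524.  -554.5  173.5  117.   -43.6] [ 0.62134539 -0.45772184  0.07059044] 524
mat [498.6 -61.6 226.  155.2  -4.8] [[379.0, -129.0], [605.0, -149.0], [618.0, 6.0], [393.0, 25.0]]
(array([ 522.5, -307.2,  175.8,  111.2,   -2.5]), np.int64(506))
red [ 517.6 -562.4  175.6   91.7  -52.7] [ 0.5953279  -0.46500223  0.07363502] 260
mat [497.5 -65.6 216.3 146.1  -5. ] [[383.0, -129.0], [599.0, -148.0], [612.0, -2.0], [396.0, 17.0]]
[ 0.52912131 -0.28443191  0.14617476] [ 9.99876594e-01 -1.56931336e-02 -6.45640242e-04 -3.25595862e-04]
```

>>> apply_moves:
  increments:
    - {"xyz":[-6,18,20],"rotation":[0,0,0.5],"grip":0}
    - {"xyz":[-6,18,50],"rotation":[0,0,0.5],"grip":0}
    - {"xyz":[-6,18,85],"rotation":[0,0,0.5],"grip":0}
    - {"xyz":[-6,18,110],"rotation":[0,0,0.5],"grip":0}
    - {"xyz":[-6,18,122],"rotation":[0,0,0.5],"grip":0}

```text
time: 1.65
ee_pos: [0.5215, -0.3015, 0.022]
eef_rot: [1.0, -0.02, -0.002, -0.001]
ft_force: [-0.1, -0.1, -0.1]
width: 0.087
```

```bash
python3 - <<'E'
from h import *
c=cam('scene'); cv2.imwrite(f'pics/scene2.png',cv2.resize(c['img'][120:240,210:360],None,fx=4,fy=4))
s=r.read_state(); print(s['time'],s['ee_pos'],s['eef_rot'],s['ft_force'])
E
```

```text
1.7 [ 0.5213013  -0.30136091  0.02140829] [ 9.99803577e-01 -1.96876537e-02 -2.07827881e-03 -9.40776087e-04] [-0.38863706  1.07087619 -2.12080768]
```

View pics/scene2.png

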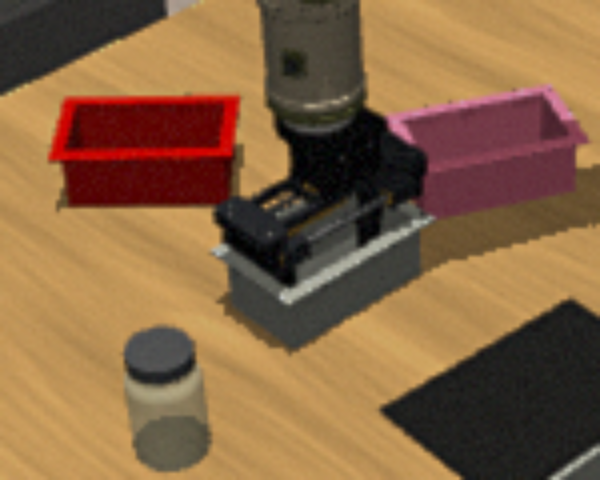

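The fingers are inside the grey pan, clear of its walls. Now I push its front wall from the inside.

>>> apply_moves:
  increments:
    - {"xyz":[0,-20,0],"rotation":[0,0,0],"grip":0}
    - {"xyz":[0,-32,0],"rotation":[0,0,0],"grip":0}
    - {"xyz":[-2,-46,0],"rotation":[0,0,0],"grip":0}
    - {"xyz":[-4,-62,0],"rotation":[0,0,0],"grip":0}
    - {"xyz":[-7,-80,0],"rotation":[0,0,0.5],"grip":0}

```text
time: 2.33
ee_pos: [0.5177, -0.2207, 0.0223]
eef_rot: [1.0, -0.024, -0.001, -0.0]
ft_force: [0.7, -3.9, 1.7]
width: 0.0871
```

```bash
python3 - <<'E'
from h import *
for n in ["scene","side"]:
    c=cam(n); print(pan(c,(.3,.75,-.45,-.05))[:2])
    cv2.imwrite(f'pics/{n}3.png',cv2.resize(c['img'][120:270,210:430],None,fx=3,fy=3))
s=r.read_state(); print(s['time'],s['ee_pos'],s['eef_rot'],s['ft_force'])
E
```

```text
(array([ 518.8, -244.6,  176.2,  108.6,   -2.7]), np.int64(224))
(array([ 514.5, -247.7,  171.3,  109.3,   -2.3]), np.int64(242))
2.425 [ 0.51772827 -0.21838059  0.02193865] [ 0.99973685 -0.02280536 -0.00194743 -0.00153192] [ 0.16346821  0.10605708 -0.49236505]
```

View pics/scene3.png

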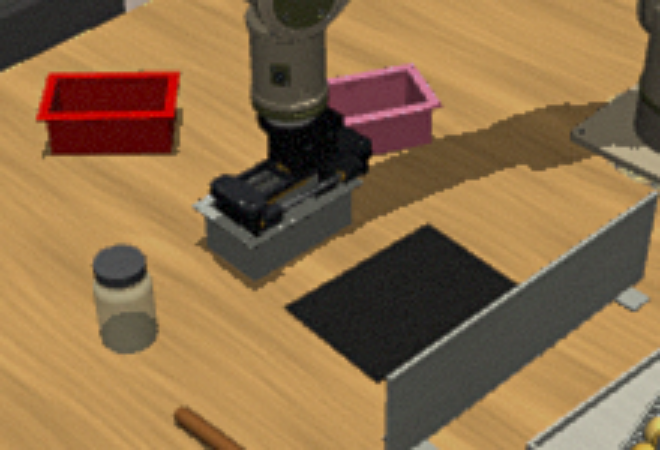

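>>> apply_moves:
  increments:
    - {"xyz":[-3,-18,0],"rotation":[0,0,0.3],"grip":0}
    - {"xyz":[-6,-38,0],"rotation":[0,0,0.6],"grip":0}
    - {"xyz":[-9,-58,0],"rotation":[0,0,0.9],"grip":0}
    - {"xyz":[-13,-80,0],"rotation":[0,0,1.2],"grip":0}
    - {"xyz":[-17,-100,0],"rotation":[0,0,1.5],"grip":0}

```text
time: 3.05
ee_pos: [0.5051, -0.1173, 0.0223]
eef_rot: [0.999, -0.036, -0.002, -0.001]
ft_force: [0.4, -1.3, -1.1]
width: 0.0872
```

```bash
python3 - <<'E'
from h import *
for n in ["scene","side"]:
    c=cam(n); print(pan(c,(.3,.75,-.45,.05))[:2])
    cv2.imwrite(f'pics/{n}4.png',cv2.resize(c['img'][120:270,210:430],None,fx=3,fy=3))
s=r.read_state(); print(s['time'],s['ee_pos'],s['eef_rot'],s['ft_force'])
E
```

```text
(array([ 505.7, -141.1,  176. ,  108.1,   -4.3]), np.int64(235))
(array([ 484.6, -109.1,  194.2,   92.7,   25.8]), np.int64(262))
3.15 [ 0.50517384 -0.11549767  0.02234222] [ 0.99940477 -0.03436845 -0.00215942 -0.00206417] [-0.6423136  -0.10912808  0.01591073]
```

View pics/scene4.png

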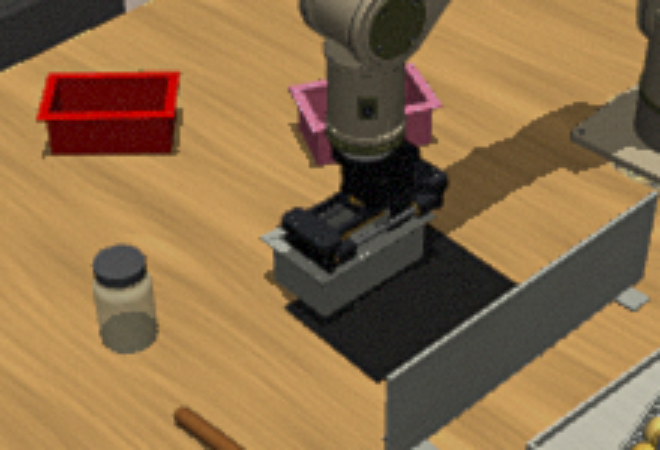

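>>> apply_moves:
  increments:
    - {"xyz":[-3,-18,0],"rotation":[0,0,0.3],"grip":0}
    - {"xyz":[-6,-38,0],"rotation":[0,0,0.6],"grip":0}
    - {"xyz":[-9,-56,0],"rotation":[0,0,0.9],"grip":0}
    - {"xyz":[-11,-68,0],"rotation":[0,0,1.0],"grip":0}
    - {"xyz":[-12,-74,0],"rotation":[0,0,1.0],"grip":0}

```text
time: 3.78
ee_pos: [0.4983, -0.041, 0.0227]
eef_rot: [0.999, -0.043, -0.002, -0.002]
ft_force: [0.1, -2.3, -1.6]
width: 0.0871
```

```bash
python3 - <<'E'
from h import *
for n in ["scene"]:
    c=cam(n); print(pan(c,(.3,.75,-.45,.05))[:2])
    cv2.imwrite(f'pics/{n}5.png',cv2.resize(c['img'][120:270,210:430],None,fx=3,fy=3))
s=r.read_state(); print(s['time'],s['ee_pos'],s['eef_rot'],s['ft_force'])
E
```

```text
(array([499.2, -65.9, 174.3, 108.4,  -4.6]), np.int64(245))
3.825 [ 0.4982277  -0.04034847  0.02265731] [ 0.99907746 -0.04283153 -0.00228934 -0.00210775] [-0.54071934 -0.5071747   0.08710806]
```

View pics/scene5.png

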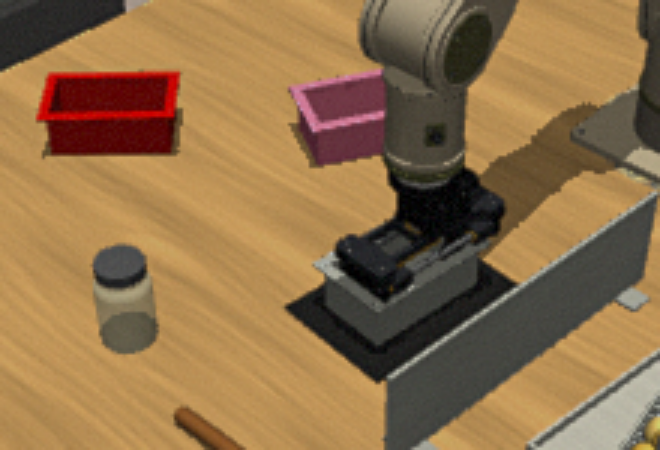

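>>> apply_moves:
  increments:
    - {"xyz":[-0.5,-2.5,0],"rotation":[0,0,0.2],"grip":0}
    - {"xyz":[-1,-4.5,0],"rotation":[0,0,0.3],"grip":0}
    - {"xyz":[-1,-4.5,0],"rotation":[0,0,0.3],"grip":0}
    - {"xyz":[-1,4,0],"rotation":[0,0,0.3],"grip":0}
    - {"xyz":[-1,8,0],"rotation":[0,0,0.3],"grip":0}

```text
time: 4.45
ee_pos: [0.4965, -0.0489, 0.0226]
eef_rot: [0.999, -0.046, -0.002, -0.002]
ft_force: [-0.2, 0.5, 0.5]
width: 0.0871
```

>>> apply_moves:
  increments:
    - {"xyz":[0,0,-40],"rotation":[0,0,0],"grip":0}
    - {"xyz":[0,0,-90],"rotation":[0,0,0],"grip":0}
    - {"xyz":[0,60,-145],"rotation":[0,0,0],"grip":0}
    - {"xyz":[0,120,-180],"rotation":[0,0,0],"grip":0}
    - {"xyz":[0,130,-220],"rotation":[0,0,0],"grip":0}

```text
time: 5.08
ee_pos: [0.4839, -0.182, 0.2426]
eef_rot: [0.999, -0.047, -0.003, -0.002]
ft_force: [1.4, 0.4, -0.3]
width: 0.087
```

```bash
python3 - <<'E'
from h import *
import pickle
s=r.read_state(); print(s['time'],s['ee_pos'],s['eef_rot'],s['ft_force'])
for n in ["scene","side","wrist"]:
    c=cam(n); pickle.dump(c,open(n+'6.pkl','wb'))
    try:print(n,pan(c,(.3,.75,-.45,.05))[:2])
    except Exception as e: print(e)
    cv2.imwrite(f'pics/{n}6.png',c['img'] if n=='wrist' else cv2.resize(c['img'][150:300,210:430],None,fx=3,fy=3))
E
```

```text
5.075 [ 0.48392077 -0.18204292  0.24256897] [ 0.99888202 -0.04710218 -0.00334287 -0.0022168 ] [ 1.4003897   0.41551143 -0.25301725]
scene (array([497.6, -60.5, 176.3, 108.4,  -5.3]), np.int64(520))
side (array([496.2, -67.1, 176.7, 109.6,  -5.5]), np.int64(679))
wrist (array([495.6, -64.5, 175.9, 107.8,  -5.2]), np.int64(6696))
```

View pics/wrist6.png

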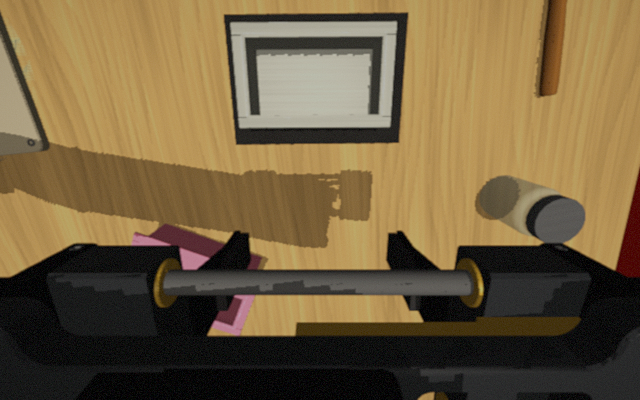

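View pics/side6.png

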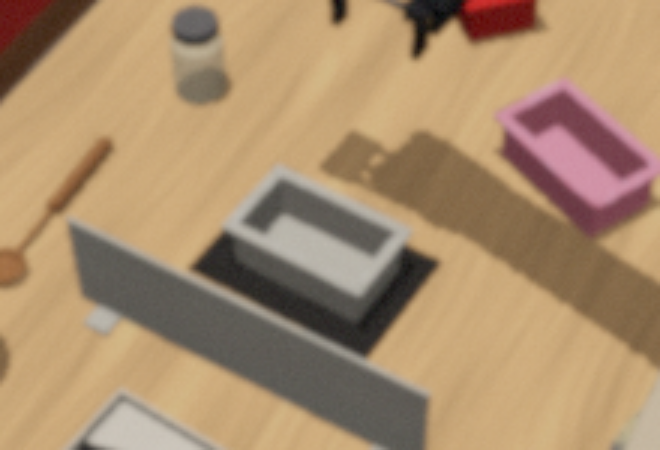

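The pan (rim at wrist 233–395 x 22–130) stands on the mat, with black showing on all four sides. I'll measure both in the same wrist picture.

```bash
python3 - <<'E'
from h import *
import pickle
w=pickle.load(open('wrist6.pkl','rb'));P=cloud(w);V=cv2.cvtColor(w['img'],cv2.COLOR_BGR2HSV)[...,2]
m=((V<55)&(abs(P[...,2])<.03)&(P[...,0]>.35)&(P[...,0]<.65)&(P[...,1]>-.2)&(P[...,1]<.1)).astype(np.uint8)
m=big(m); q=maskpts(w,m,.001); print('mat wrist',rect(q))
print('pan',pan(w)[0])
for z in (.065,): 
  M=rect(q);Q=pan(w)[0];a=np.radians(M[4]);d=Q[:2]-M[:2];print('off in mat frame',d@[np.cos(a),np.sin(a)],d@[-np.sin(a),np.cos(a)],Q[4]-M[4])
E
```

```text
mat wrist [497.9 -63.9 227.1 157.9  -5. ]
pan [495.6 -64.5 175.9 107.8  -5.2]
off in mat frame -2.2389543599623742 -0.7981750271746586 -0.20000000000000018
```

The pan is centred to within about 2 mm and square to 0.2°. On to the basket: I'll fly over for a close look, staying high above the guard.

>>> apply_moves:
  increments:
    - {"xyz":[-3,-45,-15],"rotation":[0,0,0],"grip":0}
    - {"xyz":[-8,-105,-25],"rotation":[0,0,0],"grip":0}
    - {"xyz":[-13,-167,-25],"rotation":[0,0,0],"grip":0}
    - {"xyz":[-18,-229,-25],"rotation":[0,0,0],"grip":0}
    - {"xyz":[-23,-290,-25],"rotation":[0,0,-4],"grip":0}

```text
time: 5.85
ee_pos: [0.49, 0.1116, 0.2699]
eef_rot: [1.0, -0.012, -0.0, -0.002]
ft_force: [0.9, -0.0, 0.4]
width: 0.0873
```

>>> apply_moves:
  increments:
    - {"xyz":[-3,-20,0],"rotation":[0,0,-1],"grip":0}
    - {"xyz":[-4,-40,0],"rotation":[0,0,-1],"grip":0}
    - {"xyz":[-4,-40,0],"rotation":[0,0,-1],"grip":0}

```text
time: 6.22
ee_pos: [0.4863, 0.1526, 0.2691]
eef_rot: [1.0, -0.002, -0.001, -0.001]
ft_force: [0.0, 0.1, -0.6]
width: 0.0867
```

```bash
python3 - <<'E'
from h import *
import pickle
s=r.read_state(); print(s['time'],s['ee_pos'],s['eef_rot'],s['ft_force'],s['joint_positions'])
for n in ["wrist"]:
    c=cam(n); pickle.dump(c,open(n+'7.pkl','wb')); cv2.imwrite(f'pics/{n}7.png',c['img'])
    P=cloud(c);V=cv2.cvtColor(c['img'],cv2.COLOR_BGR2HSV)[...,2];Z=P[...,2]
    m=(abs(Z-.108)<.02)&(V<70)&(P[...,0]>.35)&(P[...,0]<.65)&(P[...,1]>.2)&(P[...,1]<.4)
    m=big(m); print(rect(maskpts(c,m,.113)),rect(P[m]),np.median(Z[m]),m.sum())
    v,u=np.nonzero(m);print(u.min(),u.max(),v.min(),v.max())
E
```

```text
6.225 [0.48628909 0.15263383 0.26908633] [ 9.99996999e-01 -1.71195384e-03 -9.40297466e-04 -1.47882655e-03] [ 0.04744615  0.08907309 -0.61005943] [-0.18459351  0.07066071 -0.2170427   1.69142049  0.01195913  1.38174778
 -0.4067905 ]
[494.9 295.3 103.1  15.2   9.6] [496.9 296.7 109.4  13.7   9.7] 0.11326968311310423 1596
275 378 33 65
```

View pics/wrist7.png

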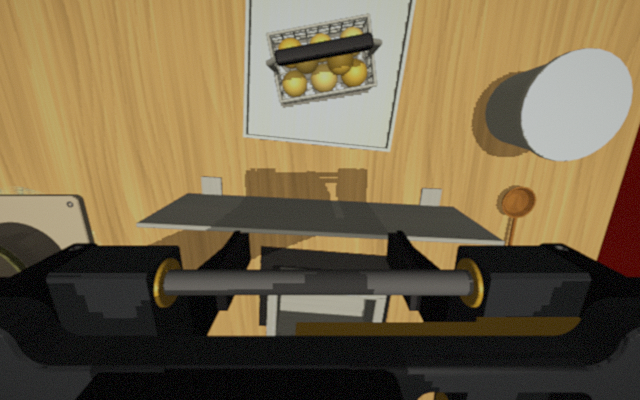

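The bar is at wrist (275–378, 33–65): centre about (495, 295.5), yaw 9.6°, top at 0.113, which matches the description. I move over it and turn the jaws across it, to yaw +99.6°.

>>> apply_moves:
  increments:
    - {"xyz":[2,-20,0],"rotation":[0,0,-10],"grip":0}
    - {"xyz":[4,-55,0],"rotation":[0,0,-20],"grip":0}
    - {"xyz":[6,-90,0],"rotation":[0,0,-30],"grip":0}
    - {"xyz":[8,-125,10],"rotation":[0,0,-40],"grip":0}
    - {"xyz":[9,-143,30],"rotation":[0,0,-50],"grip":0}

```text
time: 6.9
ee_pos: [0.4969, 0.2947, 0.2394]
eef_rot: [0.906, 0.423, 0.0, -0.002]
ft_force: [0.1, -0.3, -0.2]
width: 0.0872
```

>>> apply_moves:
  increments:
    - {"xyz":[0,0,20],"rotation":[0,0,-10],"grip":0}
    - {"xyz":[0,0,30],"rotation":[0,0,-20],"grip":0}
    - {"xyz":[0,0,35],"rotation":[0,0,-30],"grip":0}
    - {"xyz":[0,0,40],"rotation":[0,0,-40],"grip":0}
    - {"xyz":[0,0,40],"rotation":[0,0,-50],"grip":0}

```text
time: 7.52
ee_pos: [0.4974, 0.2927, 0.1985]
eef_rot: [0.641, 0.767, 0.0, -0.001]
ft_force: [0.1, -0.4, -0.1]
width: 0.087
```

```bash
cat >> h.py <<'E'
from scipy.spatial.transform import Rotation as Ro
def goal(p,yaw):
    s=r.read_state(); R0=Ro.from_quat(s['eef_rot']); Rg=Ro.from_euler('z',yaw,degrees=True)*Ro.from_quat([1,0,0,0])
    print('t',s['time'],'pos',np.round(s['ee_pos'],4),'yaw',np.degrees(np.arctan2(*R0.as_matrix()[[1,0],[0,0]])).round(2),'tilt',R0.as_matrix()[:2,2].round(4),'F',np.round(s['ft_force'],1),'w',round(s['width'],4))
    print('shift mm',(R0.inv().apply(np.array(p)-s['ee_pos'])*1000).round(1),'rot deg',(R0.inv()*Rg).as_rotvec(degrees=True).round(2)); return s
E
python3 - <<'E'
from h import *
import pickle
s=goal([.495,.2955,.093],99.6); print(s['joint_positions'])
c=cam('wrist'); pickle.dump(c,open('wrist8.pkl','wb')); cv2.imwrite('pics/wrist8.png',c['img'])
for n in('scene','side'):
    c=cam(n); cv2.imwrite(f'pics/{n}8.png',cv2.resize(c['img'][180:370,180:490],None,fx=2.5,fy=2.5))
E
```

```text
t 7.525 pos [0.4974 0.2927 0.1985] yaw 100.22 tilt [-0.0016  0.0015] F [ 0.1 -0.4 -0.1] w 0.087
shift mm [  3.   -1.7 105.5] rot deg [-0.08 -0.1   0.62]
[-0.22058098  0.28356855 -0.46448254  1.61563761  0.12916522  1.27374468
  1.04212569]
```

View pics/side8.png

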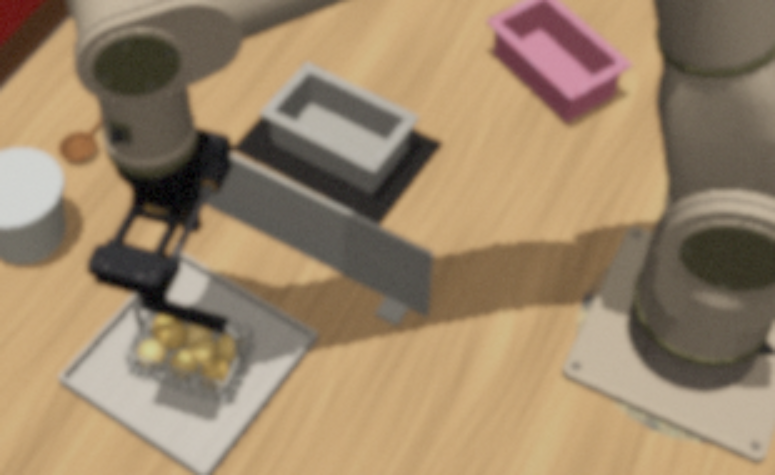

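View pics/scene8.png

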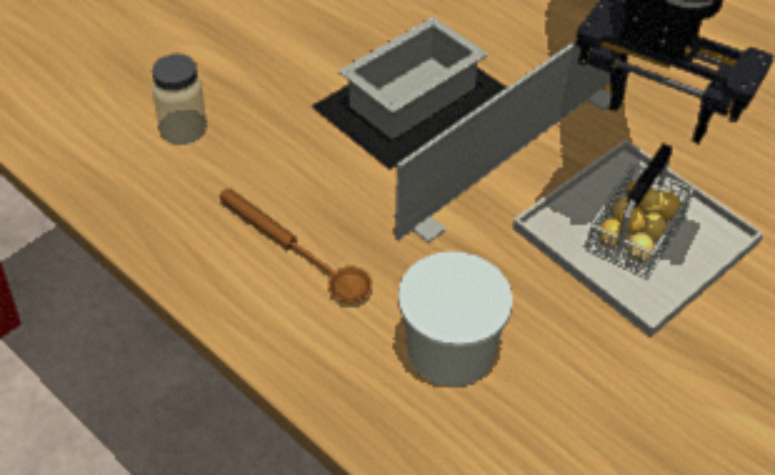

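The gripper is above the basket handle (scene8 (650,175)) with the jaws across it. I descend, then close gently and then firmly.

>>> apply_moves:
  increments:
    - {"xyz":[3,-2,30],"rotation":[0,0,0.6],"grip":0}
    - {"xyz":[3,-2,65],"rotation":[0,0,0.6],"grip":0}
    - {"xyz":[3,-2,95],"rotation":[0,0,0.6],"grip":0}
    - {"xyz":[3,-2,105],"rotation":[0,0,0.6],"grip":0}
    - {"xyz":[3,-2,105.5],"rotation":[0,0,0.6],"grip":0}

```text
time: 8.3
ee_pos: [0.495, 0.2958, 0.0937]
eef_rot: [0.649, 0.76, 0.0, -0.001]
ft_force: [0.5, 0.0, -0.1]
width: 0.0873
```

```bash
python3 - <<'E'
from h import *
goal([.495,.2955,.093],99.6)
c=cam('scene'); cv2.imwrite('pics/scene9.png',cv2.resize(c['img'][200:320,370:510],None,fx=4,fy=4))
c=cam('side'); cv2.imwrite('pics/side9.png',cv2.resize(c['img'][240:380,180:330],None,fx=4,fy=4))
E
```

```text
t 8.3 pos [0.495  0.2958 0.0937] yaw 99.01 tilt [-0.0013  0.002 ] F [ 0.5  0.  -0.1] w 0.0873
shift mm [-0.3 -0.1  0.7] rot deg [-0.06 -0.12 -0.59]
```

View pics/scene9.png

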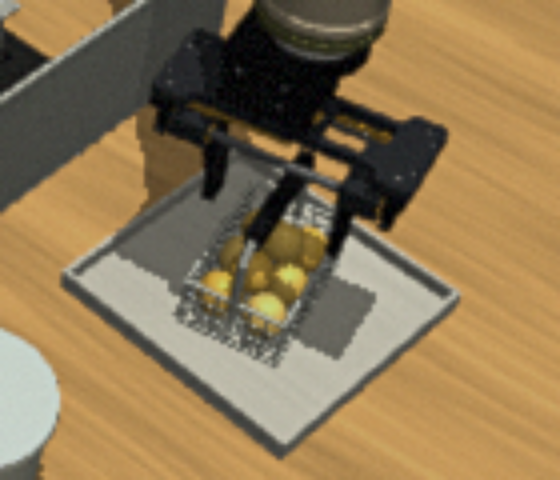

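The bar sits between the open fingers. Closing.

>>> apply_moves:
  increments:
    - {"xyz":[0,0,0.5],"rotation":[0,0,-0.5],"grip":100}
    - {"xyz":[0,0,0.5],"rotation":[0,0,-0.5],"grip":180}
    - {"xyz":[0,0,0.5],"rotation":[0,0,-0.5],"grip":255}
    - {"xyz":[0,0,0.5],"rotation":[0,0,-0.5],"grip":255}
    - {"xyz":[0,0,0.5],"rotation":[0,0,-0.5],"grip":255}
  squeeze: 35

```text
time: 9.02
ee_pos: [0.4956, 0.2965, 0.0943]
eef_rot: [0.646, 0.764, 0.001, -0.001]
ft_force: [-0.7, -0.7, 0.3]
width: 0.0449
```

>>> apply_moves:
  increments:
    - {"xyz":[0,0,0],"rotation":[0,0,0],"grip":255}
    - {"xyz":[0,0,0],"rotation":[0,0,0],"grip":255}
    - {"xyz":[0,0,0],"rotation":[0,0,0],"grip":255}

```text
time: 9.4
ee_pos: [0.4955, 0.2965, 0.0943]
eef_rot: [0.646, 0.764, 0.001, -0.001]
ft_force: [-0.5, 3.9, 0.9]
width: 0.0153
```

>>> apply_moves:
  increments:
    - {"xyz":[0,0,0],"rotation":[0,0,0],"grip":255}
    - {"xyz":[0,0,0],"rotation":[0,0,0],"grip":255}
    - {"xyz":[0,0,-5],"rotation":[0,0,0],"grip":255}
    - {"xyz":[0,0,-12],"rotation":[0,0,0],"grip":255}
    - {"xyz":[0,0,-22],"rotation":[0,0,0],"grip":255}
  squeeze: 45

```text
time: 10.02
ee_pos: [0.4953, 0.2962, 0.1166]
eef_rot: [0.646, 0.764, 0.001, -0.001]
ft_force: [0.0, -0.4, -4.5]
width: 0.0133
```

```bash
python3 - <<'E'
from h import *
goal([.495,.2955,.26],99.6)
c=cam('scene'); cv2.imwrite('pics/scene10.png',cv2.resize(c['img'][200:320,370:510],None,fx=4,fy=4))
E
```

```text
t 10.025 pos [0.4953 0.2962 0.1166] yaw 99.56 tilt [-0.0002  0.0027] F [ 0.  -0.4 -4.5] w 0.0133
shift mm [  -0.3   -0.4 -143.4] rot deg [ 0.01 -0.15 -0.04]
```

View pics/scene10.png

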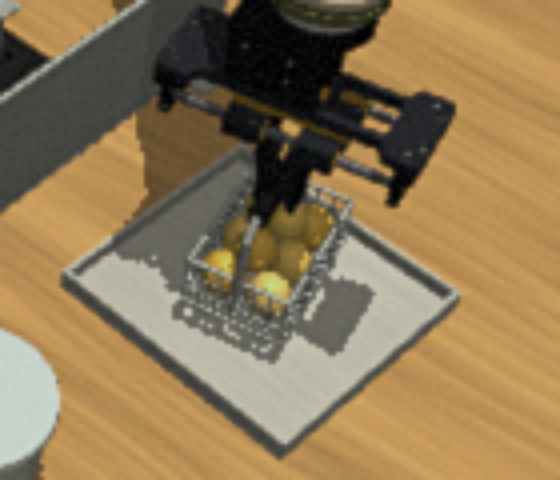

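The basket hangs clear of the tray at scene10 (270,255). I lift it well above the guard.

>>> apply_moves:
  increments:
    - {"xyz":[0,0,-20],"rotation":[0,0,0],"grip":255}
    - {"xyz":[0,0,-55],"rotation":[0,0,0],"grip":255}
    - {"xyz":[0,0,-95],"rotation":[0,0,0],"grip":255}
    - {"xyz":[0,0,-135],"rotation":[0,0,0],"grip":255}
    - {"xyz":[0,0,-155],"rotation":[0,0,0],"grip":255}

```text
time: 10.7
ee_pos: [0.4961, 0.2966, 0.2763]
eef_rot: [0.646, 0.764, 0.004, 0.0]
ft_force: [1.0, 0.1, -6.7]
width: 0.0133
```

```bash
python3 - <<'E'
from h import *
goal([.496,-.064,.27],84.8)
c=cam('side'); cv2.imwrite('pics/side11.png',cv2.resize(c['img'][180:370,150:430],None,fx=2.7,fy=2.7))
E
```

```text
t 10.7 pos [0.4961 0.2966 0.2763] yaw 99.56 tilt [0.0047 0.0054] F [ 1.   0.1 -6.7] w 0.0133
shift mm [-355.6  -60.1    4.3] rot deg [ 0.28 -0.3  14.76]
```

View pics/side11.png

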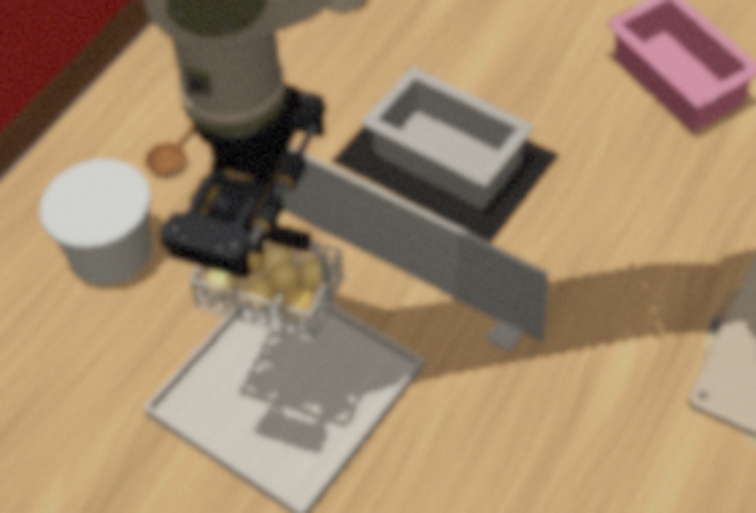

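The basket hangs clear above the tray, its base at about 0.186. I cross over the guard at that height.

>>> apply_moves:
  increments:
    - {"xyz":[-15,-3,0],"rotation":[0,0,1],"grip":255}
    - {"xyz":[-45,-8,0],"rotation":[0,0,3],"grip":255}
    - {"xyz":[-85,-14,0],"rotation":[0,0,5],"grip":255}
    - {"xyz":[-130,-22,0],"rotation":[0.1,-0.1,7],"grip":255}
    - {"xyz":[-175,-30,0],"rotation":[0.2,-0.2,8],"grip":255}

```text
time: 11.38
ee_pos: [0.4953, 0.1165, 0.2758]
eef_rot: [0.698, 0.716, 0.001, 0.0]
ft_force: [1.0, -0.2, -5.4]
width: 0.0137
```

```bash
python3 - <<'E'
from h import *
goal([.496,-.064,.27],84.8)
E
```

```text
t 11.375 pos [0.4953 0.1165 0.2758] yaw 91.41 tilt [0.002  0.0019] F [ 1.  -0.2 -5.4] w 0.0137
shift mm [-180.5   -3.7    5.5] rot deg [ 0.11 -0.11  6.61]
```

>>> apply_moves:
  increments:
    - {"xyz":[-40,-1,0],"rotation":[0,0,2],"grip":255}
    - {"xyz":[-85,-2,0],"rotation":[0.1,-0.1,4],"grip":255}
    - {"xyz":[-130,-3,0],"rotation":[0.1,-0.1,6],"grip":255}
    - {"xyz":[-165,-4,0],"rotation":[0.1,-0.1,6.6],"grip":255}
    - {"xyz":[-180,-4,0],"rotation":[0.1,-0.1,6.6],"grip":255}

```text
time: 12.0
ee_pos: [0.4944, -0.0667, 0.2743]
eef_rot: [0.74, 0.673, -0.001, -0.0]
ft_force: [-0.4, 0.5, -5.5]
width: 0.0137
```

```bash
python3 - <<'E'
from h import *
import pickle
goal([.496,-.064,.2],84.8)
for n in('scene','side','wrist'):
    c=cam(n); pickle.dump(c,open(n+'12.pkl','wb'));cv2.imwrite(f'pics/{n}12.png',c['img'] if n=='wrist' else cv2.resize(c['img'][110:310,200:450],None,fx=3,fy=3))
E
```

```text
t 12.0 pos [ 0.4944 -0.0667  0.2743] yaw 84.55 tilt [-0.0016 -0.0002] F [-0.4  0.5 -5.5] w 0.0137
shift mm [ 2.9  1.4 74.3] rot deg [-0.09  0.02 -0.25]
```

View pics/scene12.png

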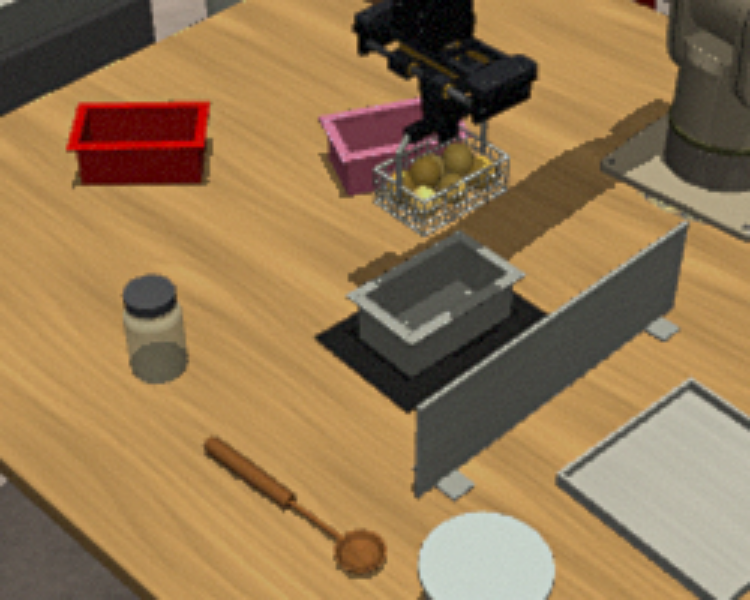

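View pics/side12.png

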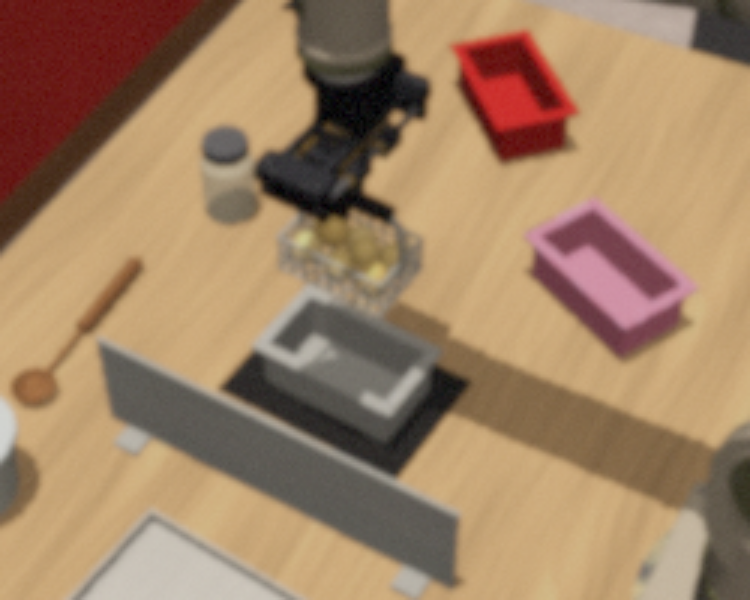

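View pics/wrist12.png

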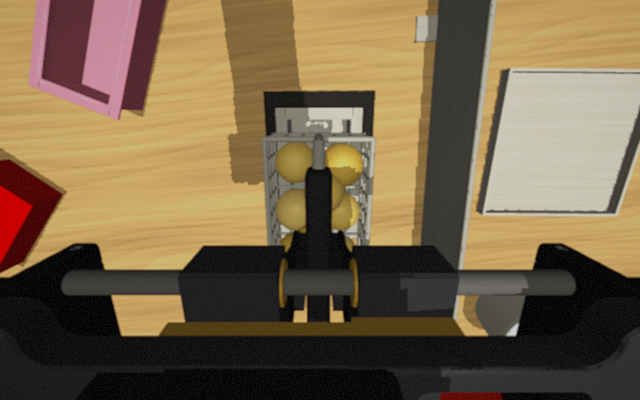

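The basket is over the pan with nothing touching: pan at scene12 (435,290), basket at (440,185). I lower it to about 2 cm above the rim, slowly.

>>> apply_moves:
  increments:
    - {"xyz":[3,1.5,15],"rotation":[0,0,-0.2],"grip":255}
    - {"xyz":[3,1.5,40],"rotation":[0,0,-0.2],"grip":255}
    - {"xyz":[3,1.5,60],"rotation":[0,0,-0.2],"grip":255}
    - {"xyz":[3,1.5,75],"rotation":[0,0,-0.2],"grip":255}
    - {"xyz":[3,1.5,83],"rotation":[0,0,-0.2],"grip":255}

```text
time: 12.78
ee_pos: [0.4965, -0.0599, 0.1906]
eef_rot: [0.737, 0.676, -0.0, -0.001]
ft_force: [0.6, -0.6, -4.3]
width: 0.0138
```

>>> apply_moves:
  increments:
    - {"xyz":[0,0,5],"rotation":[0,0,0],"grip":255}
    - {"xyz":[0,0,10],"rotation":[0,0,0],"grip":255}
    - {"xyz":[0,0,13],"rotation":[0,0,0],"grip":255}
    - {"xyz":[0,0,13],"rotation":[0,0,0],"grip":255}

```text
time: 13.28
ee_pos: [0.4965, -0.0599, 0.1776]
eef_rot: [0.737, 0.676, -0.0, -0.001]
ft_force: [0.1, -0.7, -4.9]
width: 0.0131
```

```bash
python3 - <<'E'
from h import *
import pickle
goal([.496,-.0643,.1755],84.8)
for n in('scene','side','wrist'):
    c=cam(n); pickle.dump(c,open(n+'13.pkl','wb'));cv2.imwrite(f'pics/{n}13.png',c['img'] if n=='wrist' else cv2.resize(c['img'][150:290,230:430],None,fx=4,fy=4))
E
```

```text
t 13.275 pos [ 0.4965 -0.0599  0.1776] yaw 85.01 tilt [-0.002  0.001] F [ 0.1 -0.7 -4.9] w 0.0131
shift mm [-4.4 -0.1  2.1] rot deg [-0.12 -0.05  0.21]
```

View pics/scene13.png

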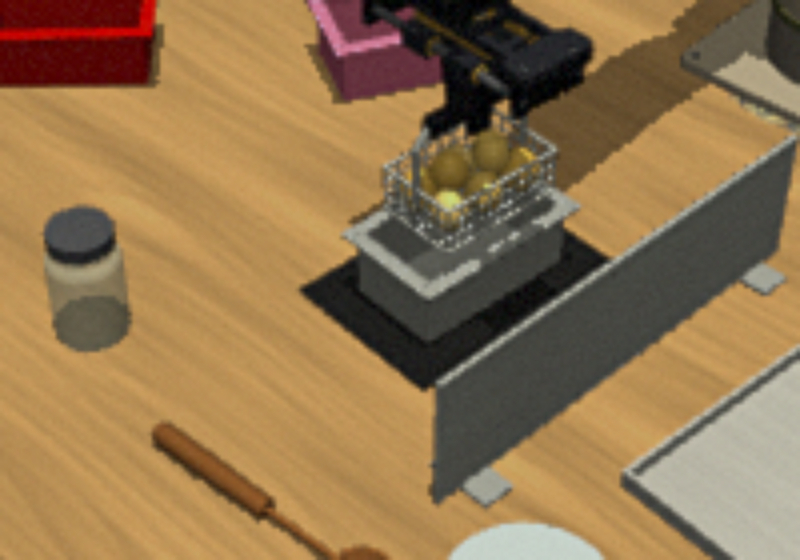

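View pics/side13.png

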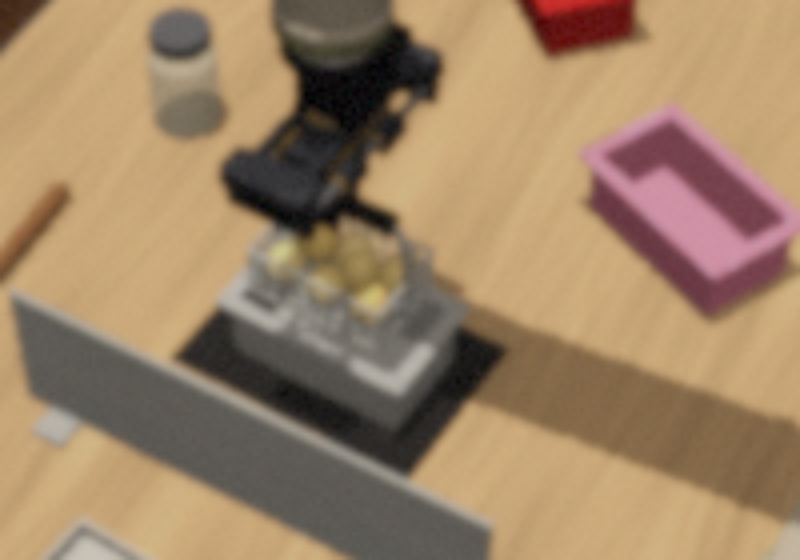

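View pics/wrist13.png

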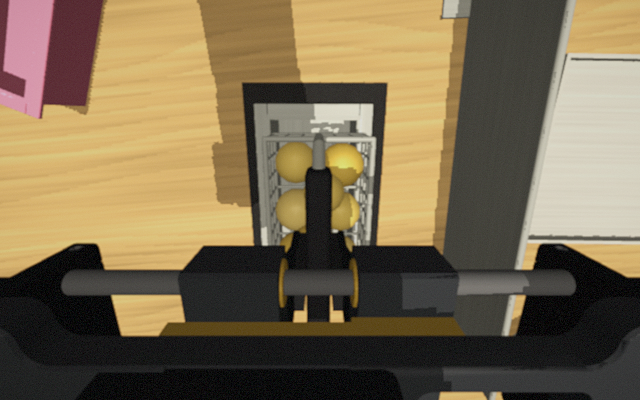

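The basket hangs over the pan, but is about 4 mm towards the guard (wrist: basket 265–377, pan rim 255–385). I correct this and go 2 mm lower.

>>> apply_moves:
  increments:
    - {"xyz":[-2,0,1],"rotation":[0,0,0],"grip":255}
    - {"xyz":[-4.2,0,2],"rotation":[-0.1,-0.1,0.2],"grip":255}
    - {"xyz":[-4.2,0,2],"rotation":[-0.1,-0.1,0.2],"grip":255}
    - {"xyz":[-4.2,0,2],"rotation":[-0.1,-0.1,0.2],"grip":255}
    - {"xyz":[-4.2,0,2],"rotation":[-0.1,-0.1,0.2],"grip":255}

```text
time: 14.05
ee_pos: [0.4964, -0.064, 0.1759]
eef_rot: [0.738, 0.674, -0.0, 0.0]
ft_force: [0.5, -0.2, -5.0]
width: 0.0135
```

```bash
python3 - <<'E'
from h import *
import pickle
goal([.496,-.0643,.1755],84.8)
for n in('wrist','scene','side'):
    c=cam(n); pickle.dump(c,open(n+'14.pkl','wb')); P=cloud(c); I=c['img'];hsv=cv2.cvtColor(I,cv2.COLOR_BGR2HSV);V=hsv[...,2];S=hsv[...,1];X,Y,Z=P[...,0],P[...,1],P[...,2]
    box=(X>.38)&(X<.62)&(Y>-.16)&(Y<.03)
    try:print(n,'pan',pan(c,(.38,.62,-.15,.03))[:2])
    except Exception as e:print(e)
    m=box&(V<55)&(abs(Z)<.03); m=big(m); print(' mat',rect(maskpts(c,m,.001)))
    m=box&(abs(Z-.131)<.008)&(S<70)&(V>80); print(' basket rim',m.sum(), rect(maskpts(c,m,.131)) if m.sum()>5 else '')
    m=box&(S>120)&(Z>.08)&(Z<.2); 
    if m.sum(): print(' potato zmax',np.percentile(Z[m],[50,98]),np.median(P[m],0))
    if n=='wrist': cv2.imwrite('pics/wrist14.png',I[60:270,180:440].repeat(3,0).repeat(3,1)[:600,:790])
    else: cv2.imwrite(f'pics/{n}14.png',cv2.resize(I[150:270,250:400],None,fx=5,fy=5,interpolation=cv2.INTER_CUBIC))
E
```

```text
t 14.05 pos [ 0.4964 -0.064   0.1759] yaw 84.82 tilt [ 0.0001 -0.0009] F [ 0.5 -0.2 -5. ] w 0.0135
shift mm [-0.3 -0.3  0.4] rot deg [0.01 0.05 0.02]
wrist pan (array([476.6, -62.4, 139. , 107.9,  -5.2]), np.int64(2705))
 mat [480.8 -62.8 193.  157.5  -5.1]
 basket rim 1765 [471.5 -61.2  84.8  79.9  -5.2]
 potato zmax [0.12340723 0.19450415] [ 0.46777815 -0.05967638  0.12340723]
scene pan (array([496.8, -60.8, 177.5, 109.6,  -5.6]), np.int64(349))
 mat [499.3 -62.5 226.  154.5  -4.2]
 basket rim 79 [494.5 -59.4 124.5  82.6  -4.5]
 potato zmax [0.12631266 0.19658603] [ 0.5029666  -0.05479558  0.12631266]
side pan (array([495.9, -66.7, 176.1, 108.9,  -5.5]), np.int64(412))
 mat [495.6 -66.3 219.2 147.7  -3.9]
 basket rim 88 [489.3 -47.4 135.   78.1  18.5]
 potato zmax [0.13268265 0.19402475] [ 0.48152846 -0.05670717  0.13268265]
```

View pics/wrist14.png

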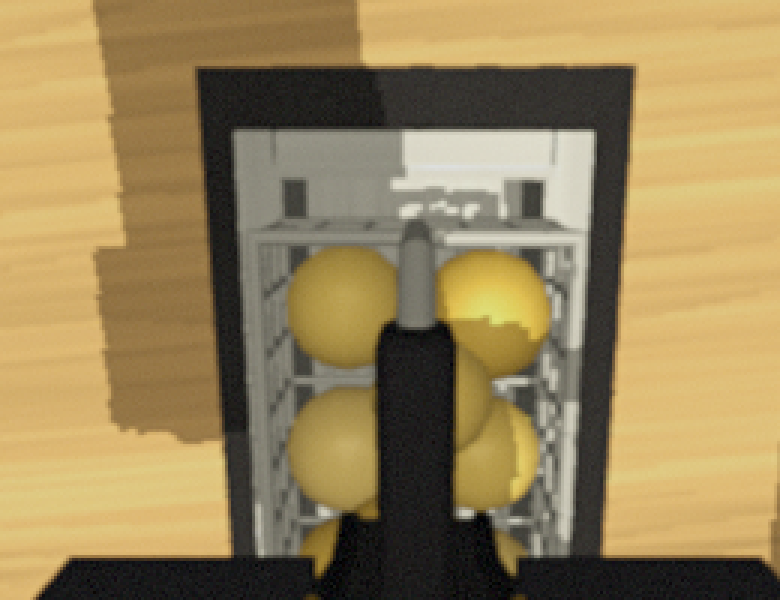

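View pics/scene14.png

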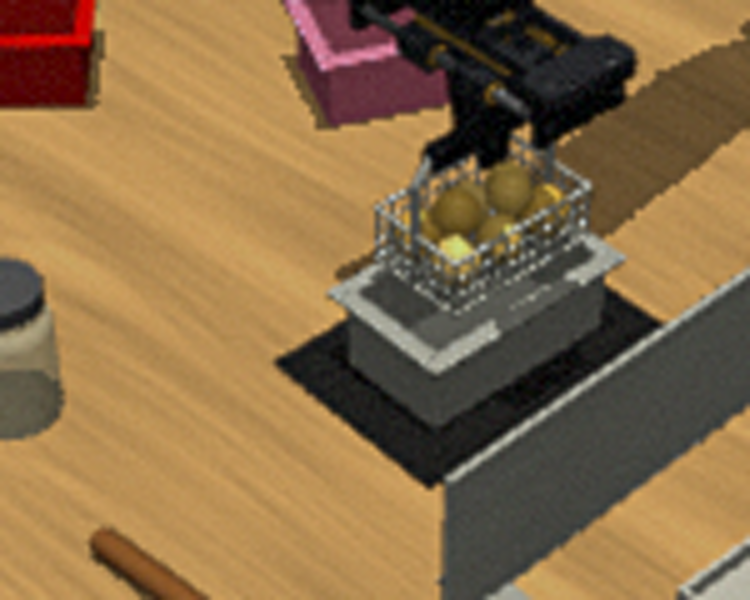

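The basket is centred over the pan: in the crop, basket x 248–585 inside the rim 233–595. One last check, on level, height and stillness.

```bash
python3 - <<'E'
from h import *
import pickle
for n in('wrist','scene'):
    c=pickle.load(open(n+'14.pkl','rb'));P=cloud(c);hsv=cv2.cvtColor(c['img'],cv2.COLOR_BGR2HSV);X,Y,Z=np.moveaxis(P,2,0)
    m=(X>.42)&(X<.57)&(Y>-.12)&(Y<-.01)&(abs(Z-.131)<.012)&(hsv[...,1]<70)&(hsv[...,2]>80)
    q=P[m]; hi=q[q[:,2]>.122]; A=np.c_[hi[:,:2]-[.496,-.064],np.ones(len(hi))]; co=np.linalg.lstsq(A,hi[:,2],rcond=None)[0]
    print(n,len(hi),'slope deg',np.degrees(co[:2]).round(2),'z',co[2].round(4),np.percentile(q[:,2],[50,95]).round(4))
    m=(X>.4)&(X<.6)&(Y>-.12)&(Y<0)&(hsv[...,2]<60)&(Z>.16)&(Z<.2)
    q=P[big(m)]
    for lo,hi_ in((.43,.455),(.455,.47),(.53,.56)):
        k=(q[:,0]>lo)&(q[:,0]<hi_); print('  bar top x',lo,k.sum(),np.percentile(q[k,2],[50,90]).round(4) if k.sum() else '')
goal([.496,-.0643,.1755],84.8)
print(r.read_state()['joint_vel'].round(4))
c=cam('scene');P=cloud(c);Z=P[...,2];m=(Z<.145)&(Z>.08)&(P[...,0]>.7)&(P[...,0]<.95)&(P[...,1]>-.4)&(P[...,1]<.35)
l,st=cv2.connectedComponentsWithStats(m.astype(np.uint8))[1:3];print([P[l==i].mean(0).round(3) for i in range(1,len(st)) if st[i,4]>60])
goal([.496,-.0643,.1755],84.8)
E
```

```text
wrist 1774 slope deg [ 0.03 -0.02] z 0.1321 [0.1321 0.1334]
  bar top x 0.43 652 [0.1952 0.1962]
  bar top x 0.455 695 [0.1955 0.1962]
  bar top x 0.53 0 
scene 80 slope deg [-0.29  0.37] z 0.13 [0.1299 0.1335]
  bar top x 0.43 0 
  bar top x 0.455 1 [0.1812 0.1812]
  bar top x 0.53 24 [0.1891 0.1952]
t 14.2 pos [ 0.4963 -0.064   0.1759] yaw 84.82 tilt [ 0.     -0.0009] F [-0.1 -0.3 -5. ] w 0.0138
shift mm [-0.3 -0.3  0.4] rot deg [0.01 0.05 0.02]
[-0.0001  0.0017  0.0003  0.0009 -0.0001  0.0012  0.0003]
[array([ 0.76 , -0.235,  0.101]), array([0.777, 0.245, 0.095])]
t 14.25 pos [ 0.4963 -0.064   0.1759] yaw 84.82 tilt [ 0.     -0.0009] F [-0.2 -1.5 -4.5] w 0.0134
shift mm [-0.3 -0.3  0.4] rot deg [0.01 0.05 0.02]
```

```bash
python3 -c "
from bench import r
print(r.close_job())"
```

```text
the job is handed in; nothing more can be done
None
```

The pan is in the middle of the mat, and the basket was held level and still over it when I handed in at about 14 s of the 61 s. I pushed the steel pan with the open fingers against the inside of its front wall. I then carried the basket by its handle over the guard with about 55 mm to spare.

| Check | Result |
|---|---|
| Pan on mat (wrist view, measured before fetching the basket) | About 2 mm off centre along x, under 1 mm along y, 0.2° out of square |
| Basket over pan | About 1 mm off centre across the pan; about 2 mm along it in the scene view |
| Basket alignment with pan | Within 0.5° by the tool yaw and the wrist view; the scene view showed about 1° |
| Level | Slope under 0.1° in the wrist view |
| Gap above the rim | About 21 mm |
| Stillness and load | Joint speeds near zero; a steady 5 N on the wrist, matching the basket's weight |
| Bystanders | Jar and tub measured at their starting positions; the spoon was never approached |

- **Camera disagreement:** the scene and side cameras differ by 4–7 mm in absolute y. I compared pan, mat and basket only within one picture, and trusted the wrist camera most.
- **Failed check:** the side view's fit of the basket rim gave a wrong result (18° off) because blur and overlap mixed it with the pan. I discarded it.

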